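# Take a die off the sprung rack and crank it through the tag press

### The job

Take the yellow star die off its rack by lifting it up against the sprung catch, and set it gently down (not dropped) on its seat on the tag press's bed; the rack leaves room for fingers only at the die's ribbed ends and the press only at its smooth sides, so stand it on a clear bit of desk in between and change your grip. Then wind the crank by its loose black sleeve, never moving the bed without holding the sleeve, until the bed has run all the way through to its stop with the die still on its seat, and let go. Leave the other two dies clipped in the rack and everything else where it stands.

Things in the scene. Friction and masses are not known exactly. Their poses are not given: they have to be found in the camera images.
- die_star: The die to use: yellow block with a blue star on its white top disc, 56 mm (its x) by 40 mm (its y) by 32 mm high, 0.11 to 0.18 kg; origin in the middle of its underside. End faces (+x, -x) have black ribs, side faces (+y, -y) are smooth with a black strip. Below it is an open channel along y, 47 mm wide, 15 mm deep, between two skirts 4.5 mm thick on which it stands steadily.
- die_heart: Red die of the same shape with a red heart on top; stays clipped in the rack.
- die_balloon: Green die of the same shape with a green balloon on top; stays clipped in the rack.
- rail: Die rack, fixed: grey base 72 mm (its x) by 184 mm (its y), 8 mm high, origin in the middle of its underside; above it an aluminium rail along y. The three dies sit over the rail at y = -46, 0 and +46 mm in any order, 6 mm apart, axes parallel to the rack's, undersides 25 mm and tops 57 mm above the desk. End plates, 56 mm high, stand 7 mm beyond the outer dies.
- rail_top (a point): Middle of the rail's top face, 40 mm above the desk; the rail is 38 mm wide and reaches up into the dies' channels. At each place two sprung steel rollers in the rail's sides catch over a bead inside each skirt: a straight upward pull of about 10 to 13 N, strongest in the first 5 mm, snaps a die free. After 15 mm of lift it is clear of the rail.
- press: Hand-cranked tag press, fixed: blue base 286 mm (its x) by 86 mm (its y); origin on the desk under the roller's axis; x = the way the bed runs, y = towards the crank. Side frames and bridge at x = -35 to 35 mm, 109 mm high. In-feed side: two blue guards along x (x = -138 to -34 mm, 6 mm thick, inner faces 64 mm apart, tops 70 mm above the desk), the bed between them.
- press_nip (a point): Point under the roller on the press's middle line, at the bed's level (30 mm above the desk). A seated die passes with 2.5 mm to spare; out-feed guards are 36 mm high. The desk's front edge runs along the press's y (within 0.1 rad), 10 mm or more beyond the base's in-feed end. A tall cabinet stands along the press's -y side, 25 mm or more from the base: reach in round its corner.
- bed_seat (a point): Middle of the die's seat on the bed's top face; axes parallel to the press's. At joint bed = 0 it is 90 mm before the roller, 30 mm above the desk. The die belongs here upright, its origin on this point and its x along the press's y (either way round), ribbed ends facing the guards with 4 mm of play at each. Corner stops 5 mm high give it 4 mm of play each way along x.
- anvil_top (a point): Middle of the steel anvil (34 by 32 mm, 5 mm high) with a card blank on it, in the middle of the seat; it fits up into the die's channel. The seat's four corner stops stand only beside the die's skirts, more than 19 mm from the press's middle line, so fingers can reach down the smooth sides between them. 38 mm are free between a seated die and the bridge.
- bed (a joint): Run of the bed along the press's x in m: 0 = seat fully out on the in-feed side, 0.140 = fully through, at its stop. Driven by the crank: 0.018 m per rad. It stays where it is left.
- crank (a joint): Crank angle in rad, 0 to 7.78 (at its stop); stays where it is left. Throw 42 mm. In the press's frame the sleeve's middle is at x = -0.042 cos(0.2 + angle), y = 0.088, z = 0.0825 - 0.042 sin(0.2 + angle) m: from the near (in-feed) side growing values take it down, then to the out-feed side, up and back over the top. Turning takes about 4 to 9 N at the sleeve.
- sleeve: Black grip sleeve of the crank, 21 mm thick and 41 mm long, its axis along the press's y, spinning freely on the crank's pin; origin at its middle. Its inner end is 27 mm from the press's side frame; fingers have room on both sides of it and above.
- tape_measure: Yellow pocket tape measure, 66 x 66 x 32 mm, bystander; origin in the middle of its underside.
- ribbon_pink: Spool of pink ribbon standing upright, 54 mm thick, 64 mm high, bystander; origin in the middle of its underside.
- ribbon_gold: Spool of gold ribbon standing upright, 60 mm thick, 75 mm high, bystander; origin in the middle of its underside.
- gift_box: Small teal gift box with a white band, 70 x 71 x 57 mm, bystander; origin in the middle of its underside.
- confetti_jar: Pink and purple jar with a white lid, 63 mm thick, 92 mm high, bystander; origin in the middle of its underside.
- glitter_tin: Flat round tin with a purple lid, 62 mm thick, 22 mm high, bystander; origin in the middle of its underside.

How it is judged (in metres and radians):
On the way, in this order (a step that is already met when the one before it is completed fails the run):
1. the star die is lifted clear of the rack's rail (z of die_star in the frame of rail above 0.045 m), for 0.1 s.
2. the star die stands upright on the desk and is let go (height (world z) of die_star below 0.006 m and angle between die_star's own z axis and vertical below 0.15 rad and contact force between the fingers and die_star below 0.1 N), for 0.1 s.
3. the star die stands on its seat on the bed and is let go, with the bed still on the in-feed side (horizontal distance between die_star and bed_seat below 0.008 m and z of die_star in the frame of bed_seat below 0.004 m and angle between die_star's own z axis and vertical below 0.12 rad and angle between the x axis of die_star and the y axis of press, either way round below 0.22 rad and value of joint bed below 0.03 m and contact force between the fingers and die_star below 0.1 N), for 0.2 s.
At the end, for the whole second after the job is handed in: The bed has run through to its stop (within 8 mm) and is at rest, the star die stands upright on its seat (within 8 mm sideways, 4 mm in height, about 12 degrees in turn), and the other two dies are clipped in the rack (moved less than 10 mm) (horizontal distance between die_star and bed_seat below 0.008 m and z of die_star in the frame of bed_seat below 0.004 m and angle between die_star's own z axis and vertical below 0.12 rad and angle between the x axis of die_star and the y axis of press, either way round below 0.22 rad and value of joint bed above 0.132 m and velocity of joint bed below 0.004 m/s and linear speed of die_star below 0.02 m/s and distance of each of die_heart, die_balloon from where it was at the start of the episode below 0.01 m); the robot touches nothing.
It fails at once if the bed moves while no finger holds the crank's sleeve (velocity of joint bed above 0.008 m/s and contact force between the fingers and sleeve below 0.2 N).
It fails at once if the star die is dropped on the bed (faster than 0.35 m/s within 30 mm of its seat) (distance between die_star and bed_seat below 0.03 m and linear speed of die_star above 0.35 m/s).
It fails at once if another die is pulled from its place in the rack (moved more than 10 mm) (distance of any of die_heart, die_balloon from where it was at the start of the episode above 0.01 m).
It fails at once if a bystander is moved more than 25 mm (distance of any of tape_measure, ribbon_pink, ribbon_gold, gift_box, confetti_jar, glitter_tin from where it was at the start of the episode above 0.025 m).
It also fails if it takes over 72 s, if anything falls off the work surface, if the arm or the gripper's body presses on something with over 40 N, if the wrist force passes 120 N, or if a joint passes its speed limit or range.

### The arm

A 6-joint arm with a two-finger parallel gripper is mounted at the origin on a cart in front of the work surface, level with it; the furniture and walls round the work are solid. World frame = base frame: x ahead of the robot, y to its left, z up, the work surface at z = 0. Lengths are in mm, angles in rad, forces in N, time in s.
With the tool pointing down it reaches from about 275 to 750 mm from the base axis. Payload 10.2 kg.
Tool frame: the origin (TCP) lies between the finger pads; the fingertips stand 22 mm ahead of it and the grasp point (between the pads) lies 3 mm ahead of it (ctrl.nose_length is the distance from the TCP to the fingertips, in mm); z points along the fingers, y is the line along which they close (so a half turn about z gives the same grasp; the last joint's range is limited). The gripper opens to 85 mm and grips with 20 to 120 N. Pads are 22 mm wide; open, the fingers measure 114 mm over their backs; the gripper's body (76 mm by 85 mm) begins 54 mm behind the grasp point. The pads swing forward as they close: fully open they stand 13 mm farther back than shut.
Start: joints at [0.908, 0.313, 1.498, -0, 1.331, -0.223], TCP at [223.536, 475.04, 253.294] pointing down, gripper open.
Joint ranges: [-2.94, 2.94], [-0.97, 2.17], [0.19, 2.56], [-1.23, 4.37], [0.02, 3.11], [-2.88, 2.88]. Speed limits (rad/s): [2.39, 2.39, 3.01, 3.14, 3.14, 3.14].

### API

Orientations are given as a unit quaternion [w, x, y, z].
In Python, from rig import sense, imaging, ctrl gives the robot as it stands. The module is installed in compiled form; this text tells all that it offers.
- The arm moves only by the tool apply_moves, never from a script. Its argument "commands" is a list of rows, each a list of 5 numbers: the gripper command: -1 is fully open, 1 is shut, values between are in proportion, then the shift along the tool's x, y, z in mm, then the turn about the tool's z in degrees. A call has 1 to 20 rows; each row shifts and turns the commanded pose from where the row before left it, along the tool's axes as they then stand; what a row does not reach is not made up. A row lasts 1/8 s, in which the tool goes at most 62.5 mm and 10.7 degrees, less where a joint would pass 70% of its speed; a pose out of reach is approached as far as the arm can. A call is refused whole if a number of a shift passes 62.5 or a number of a turn 10.7, either way. A call with a gripper value outside its range is refused whole. The fingers move at their own pace and stop on an object; "newtons" is the grip in N (left out, the last holds). Time passes only in rows, so rows that do not move let the fingers close. It gives the time, the measured TCP pose, the force, the opening and the grip force at its end, in the units of the state.
- sense(): the state, without advancing time (a new reading comes with each control period).
- imaging.capture(name): name is "side" or "top" or "wrist"; returns the picture (384x512x3 uint8, blue, green, red); there is no depth.
- imaging.calibration(name): a dict with "camera_matrix" (3x3 intrinsics, pixels), "world_to_cam" (4x4, takes a point from world to camera coordinates). Camera axes: x right, y up, looking along -z (the intrinsics and any distortion apply to the point x, -y, -z); pixel columns grow to the right and rows downward; lengths in mm; the calibration is good to about 2 mm. A picture is of the moment at which its call begins: read the wrist's pose just before it. calibration takes no time and is no camera call; for the wrist camera it gives the pose at the moment of the call.
- ctrl.finish_job(): hands the job in; it is judged then, once.
The state is a dict: "time_s": time; "joints": joint angles; "dq": joint speeds; "tau": joint torques, N m; "eef_pos": TCP position; "ee_rot": TCP orientation; "force": force on the tool from outside, world axes, zero at the start; "wrist_torque": the same for the moment, N m; "grip_width": opening from 0.0 (shut) to 1.0 (fully open); "grip_force": force on a finger pad.
Only numpy, scipy, OpenCV 4.12 (cv2) and the standard library are available. Lean on these libraries where they do the work, as an engineer would, in place of code of your own. Each camera call takes 0.05 s, during which the arm holds its last target. There are 200 camera calls.

## Working session

There is one attempt and no reset: what is moved stays moved. The work goes in short steps, Python scripts to look and compute and a tool call to move; the robot and the scene stay as the last step left them, time stands still between calls to the robot, and variables do not carry over. Pictures are saved under pics/ and viewed, at most 10 in all, crops included, and the job is handed in when it is done.

Besides the shell and the picture viewer there is one more tool, called after "Emit:" as name([rows], argument=value, ...), one row to a line, values as JSON. apply_moves: Moves the arm, as the interface text tells. Its arguments: {"type":"object","properties":{"commands":{"type":"array","items":{"type":"array","items":{"type":"number"}}},"newtons":{"type":"number"}},"required":["commands"]}

```bash
mkdir -p pics
cat > h.py <<'E'
import numpy as np,cv2
from rig import sense,imaging,ctrl
def K(n):
    c=imaging.calibration(n);return np.array(c["camera_matrix"]),np.array(c["world_to_cam"]),c
def proj(n,P):
    k,T,_=K(n);P=np.atleast_2d(P).astype(float);c=P@T[:3,:3].T+T[:3,3];c=c*[1,-1,-1]
    p=c@k.T;return p[:,:2]/p[:,2:]
def ray(n,uv,z):
    k,T,_=K(n);uv=np.atleast_2d(uv).astype(float);d=np.c_[uv,np.ones(len(uv))]@np.linalg.inv(k).T*[1,-1,-1]
    R=T[:3,:3];o=-R.T@T[:3,3];w=d@R;return o+w*((z-o[2])/w[:,2:])
E
python3 - <<'E'
from h import *
s=sense();print(s)
a=[imaging.capture(n) for n in("top","side")]
for n,i in zip(("top","side"),a):cv2.imwrite(f"pics/{n}0.png",i); k,T,c=K(n);print(n,k.tolist(),np.round(-T[:3,:3].T@T[:3,3]),[x for x in c])
E
```

```text
{'time_s': 0.0, 'joints': array([ 9.07590597e-01,  3.13423447e-01,  1.49844740e+00, -1.89035877e-05,
        1.33102248e+00, -2.23391712e-01]), 'dq': array([ 0.00070051, -0.0011257 ,  0.00081788,  0.00135984,  0.00112733,
        0.00113237]), 'tau': array([ 1.13740073e-04, -4.12263429e+01, -2.59743333e+01, -8.46494595e-05,
        4.13582355e-03,  1.21676612e-05]), 'eef_pos': array([223.38922198, 474.83683314, 252.74476994]), 'ee_rot': array([-2.70650507e-04,  2.18136630e-01,  9.75918023e-01, -5.91412930e-04]), 'force': array([-0.17819856, -0.50085715, -0.03376989]), 'wrist_torque': array([-0.00949662,  0.03266934,  0.00805564]), 'grip_force': 0.0, 'grip_width': 0.9993509737164551}
top [[464.665849130111, 0.0, 264.64987238515346], [0.0, 464.665849130111, 195.18148096385326], [0.0, 0.0, 1.0]] [378. 381. 981.] ['camera_matrix', 'world_to_cam']
side [[382.1889244680098, 0.0, 258.33245712888896], [0.0, 382.1889244680098, 195.81648100472253], [0.0, 0.0, 1.0]] [ 412. -300.  614.] ['camera_matrix', 'world_to_cam']
```

View pics/top0.png

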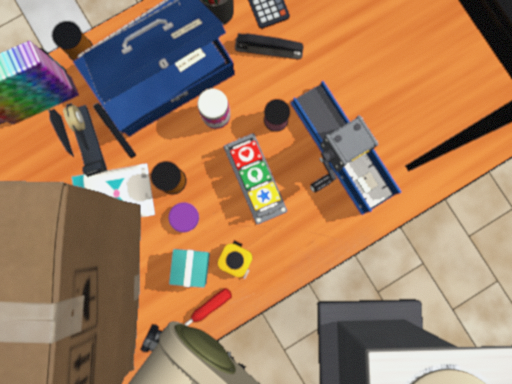

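View pics/side0.png

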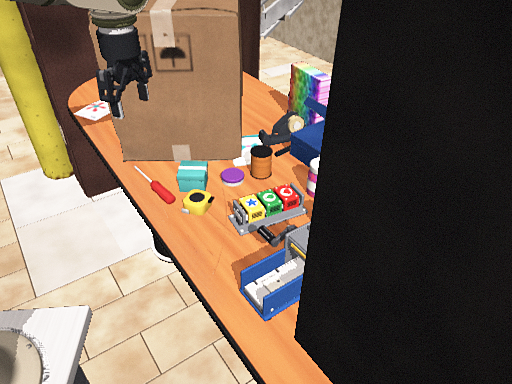

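Top view: rack at about (255,178), with the star die at (263,195). The press is at (347,147) with its in-feed end near (375,195), and the sleeve is near (320,185). I'll enlarge the work area to read exact points.

Run:
```python
from h import *
i=cv2.imread("pics/top0.png");c=i[75:225,215:415];cv2.imwrite("pics/c1.png",cv2.resize(c,None,fx=4,fy=4,interpolation=cv2.INTER_CUBIC))
print(ray("top",[[263,195],[347,147],[320,185],[375,195]],50).round())
```

```text
[[475. 368.  50.]
 [570. 195.  50.]
 [493. 253.  50.]
 [470. 142.  50.]]
```

View pics/c1.png

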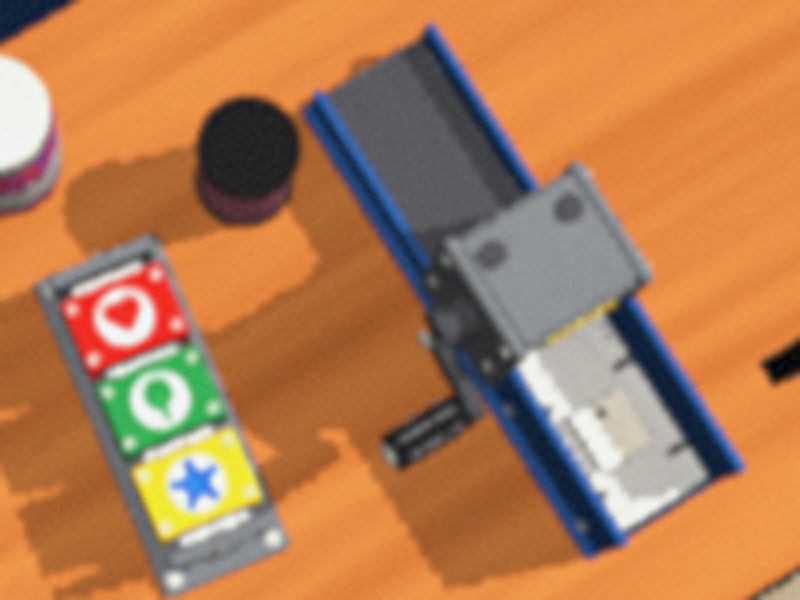

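The crop shows the rack with heart, balloon and star tops at about (126,315), (160,398) and (197,485). The in-feed guard ends are at about (622,543) and (742,465), the bridge's outer corners at (583,165) and (650,275), and the sleeve runs (395,455)–(460,410). Next I'll fit the poses.

```bash
cat > fit.py <<'E'
from h import *
from scipy.optimize import least_squares
def fit(pts,x0,n="top"):
    P=np.array([p[0] for p in pts],float);U=np.array([p[1] for p in pts],float)
    def W(q):c,s=np.cos(q[2]),np.sin(q[2]);return np.c_[q[0]+P[:,0]*c-P[:,1]*s,q[1]+P[:,0]*s+P[:,1]*c,P[:,2]]
    r=least_squares(lambda q:(proj(n,W(q))-U).ravel(),x0,x_scale=[10,10,.1],loss='soft_l1');return r.x,(proj(n,W(r.x))-U).round(1)
E
python3 - <<'E'
from fit import *
C=lambda u,v:((u+.5)/4+215-.5,(v+.5)/4+75-.5)
k,T,_=K("top"); 
# rack: +y assume toward star
q,r=fit([([0,46,57],C(197,485)),([0,0,57],C(160,398)),([0,-46,57],C(126,315)),([36,92,8],C(172,595)),([-36,92,8],C(287,543)),([36,-92,8],C(38,285)),([-36,-92,8],C(155,238))],[500,370,3.0])
print("rack",q,r.tolist())
c,s=np.cos(q[2]),np.sin(q[2]);print("star",q[0]-46*s,q[1]+46*c)
a=.2;sl=lambda y:[-42*np.cos(a),y,82.5-42*np.sin(a)]
q,r=fit([([-138,35,70],C(617,546)),([-138,-38,70],C(742,465)),([-36,-38,70],C(650,310)),([-138,43,2],C(590,555)),sl(67.5) and (sl(67.5),C(465,408)),(sl(108.5),C(395,455)),([138,38,36],C(305,105)),([138,-38,36],C(430,28))],[560,195,.5])
print("press",q,r.tolist())
c,s=np.cos(q[2]),np.sin(q[2]);w=lambda x,y:(q[0]+x*c-y*s,q[1]+x*s+y*c)
print("seat",w(-90,0),"sleeve",w(sl(88)[0],88),"anvil C(612,432)",ray("top",[C(625,425)],35),"front",w(-143,0))
E
```

```text
rack [515.87163926 383.55767929   1.95869601] [[0.3, -0.5], [0.4, 0.3], [-0.2, 0.3], [-0.8, 1.3], [1.9, 0.6], [-1.7, -0.7], [0.1, -2.1]]
star 473.289184549431 366.15841060217343
press [5.74302964e+02 1.98687594e+02 5.44429226e-01] [[1.8, -0.9], [1.0, -0.4], [-4.6, -4.4], [-2.4, 1.1], [-0.6, 0.9], [-0.5, 0.2], [1.4, 0.0], [0.5, 0.5]]
seat (np.float64(497.3148889302655), np.float64(152.07390093758386)) sleeve (np.float64(493.51352562927633), np.float64(252.6453785308093)) anvil C(612,432) [[500.92710981 145.26767451  35.        ]] front (np.float64(451.97746722912257), np.float64(124.62361508310264))
```

Emit:
apply_moves([
  [-1,-27,0.8,8,0],
  [-1,-27,0.8,8,0],
  [-1,-27,0.8,8,0],
  [-1,-27,0.8,8,0],
  [-1,-27,0.8,8,0],
  [-1,-27,0.8,8,0],
  [-1,-27,0.8,8,0],
  [-1,-27,0.8,8,0],
  [-1,-27,0.8,8,0],
  [-1,-27,0.8,8,0],
  [-1,0,0,0,-9.5],
  [-1,0,0,0,-9.5],
  [-1,0,0,0,-9.5],
  [-1,0,0,0,-9.5],
  [-1,0,0,0,-9.5],
  [-1,0,0,0,0],
  [-1,0,0,0,0],
], newtons=60)

```text
time_s: 2.22
eef_pos: [471.4, 367.2, 173.1]
ee_rot: [-0.0, -0.192, 0.981, -0.0]
force: [0.4, 0.3, 0.2]
grip_width: 1.006
grip_force: 0.0
```

```bash
cat >> h.py <<'E'
from scipy.spatial.transform import Rotation as Rn
def rot():
    w,x,y,z=sense()["ee_rot"];return Rn.from_quat([x,y,z,w]).as_matrix()
def to(x,y,z,yaw):
    """tool-frame shift (before turning) and turn (deg, mod 180) to bring TCP to xyz with tool y along yaw"""
    s=sense();R=rot();d=R.T@(np.array([x,y,z])-s["eef_pos"]);cy=np.arctan2(R[1,1],R[0,1])
    t=-(np.degrees(yaw-cy)+90)%180-90 if 0 else (-(np.degrees(yaw-cy))+90)%180-90
    print("shift",d.round(1),"turn",round(t,2),"at",s["eef_pos"].round(1),"yaw",round(cy,3),"t",s["time_s"],"tilt",R[:2,2].round(4))
E
python3 - <<'E'
from h import *
print(-K("wrist")[1][:3,:3].T@K("wrist")[1][:3,3])
cv2.imwrite("pics/w1.png",imaging.capture("wrist"));to(473.3,366.2,45,1.959);print(K("wrist")[0])
E
```

```text
[401.67310249 337.95021922 293.72214962]
shift [ -1.4  -1.7 128.2] turn -0.09 at [471.3 367.3 173.2] yaw 1.957 t 2.275 tilt [-0.0002 -0.0001]
[[286.09872308   0.         256.36792178]
 [  0.         286.09872308 188.67328377]
 [  0.           0.           1.        ]]
```

View pics/w1.png

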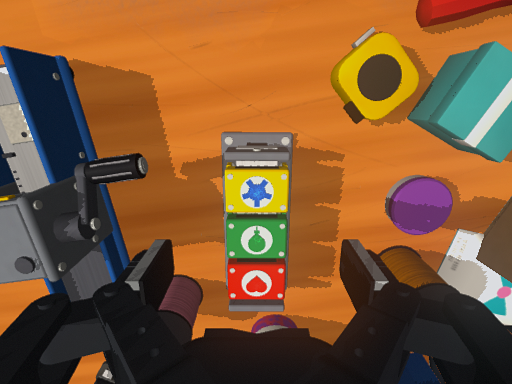

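The wrist view shows the star at (257,191), balloon (257,239) and heart (256,283), in a straight upright column. The sleeve runs (90,172)–(145,167), and the desk left of and above the rack is clear.

Run:
```python
from fit import *
i=cv2.imread("pics/w1.png")
h=cv2.cvtColor(i,cv2.COLOR_BGR2HSV)
def cen(m):
    n,l,st,c=cv2.connectedComponentsWithStats(m);o=np.argsort(-st[1:,4])[:3]+1;return [(st[k].tolist(),c[k].round(1).tolist()) for k in o]
# star die: yellow top + white disc hull
roi=np.zeros(i.shape[:2],np.uint8);roi[150:310,215:300]=255
for nm,lo,hi in(("y",(20,120,120),(35,255,255)),("g",(45,80,60),(85,255,255)),("r",(170,120,120),(180,255,255))):
    m=cv2.inRange(h,lo,hi)&roi;m=cv2.morphologyEx(m,cv2.MORPH_OPEN,np.ones((3,3)));p=cv2.findNonZero(m);r=cv2.minAreaRect(p);print(nm,r,ray("wrist",[r[0]],57).round(1))
print("disc",ray("wrist",[[257,191],[257,239],[256.5,283]],57).round(1))
print("desk edge",ray("top",[[250,316],[400,219],[440,194]],0).round(),"tape",ray("top",[[235,260]],32).round(),"spool",ray("top",[[277,113]],70).round(),"cabinet",ray("top",[[410,166],[510,105]],0).round())
print("sleeve end",ray("wrist",[[141,168],[90,173]],74).round(1))
```

```text
y ((256.0, 188.0), (48.0, 64.0), 90.0) [[468.8 365.1  57. ]]
g ((256.5, 235.0), (44.0, 61.0), 90.0) [[510.1 382.4  57. ]]Traceback (most recent call last):
  File "<stdin>", line 9, in <module>
cv2.error: OpenCV(4.12.0) /io/opencv/modules/imgproc/src/convhull.cpp:143: error: (-215:Assertion failed) total >= 0 && (depth == CV_32F || depth == CV_32S) in function 'convexHull'
```

Run:
```python
from fit import *
print("disc",ray("wrist",[[257,191],[257,239],[256.5,283]],57).round(1))
print("desk edge",ray("top",[[250,316],[400,219],[440,194]],0).round(),"tape",ray("top",[[235,260]],32).round(),"spool",ray("top",[[277,113]],70).round(),"cabinet",ray("top",[[410,166],[510,105]],0).round())
print("sleeve end",ray("wrist",[[141,168],[90,173]],74).round(1))
```

```text
disc [[470.9 366.9  57. ]
 [513.6 384.3  57. ]
 [557.3 401.6  57. ]]
desk edge [[229. 400.   0.]
 [423.  78.   0.]
 [474. -10.   0.]] tape [[346. 428.  32.]] spool [[638. 337.  70.]] cabinet [[ 536.   51.    0.]
 [ 666. -176.    0.]]
sleeve end [[482.8 273.2  74. ]
 [501.9 236.9  74. ]]
```

Emit:
apply_moves([
  [-1,-0.5,0,20,0],
  [-1,0,0,20,0],
  [-1,0,0,20,0],
  [-1,0,0,20,0],
  [-1,0,0,20,0],
  [-1,0,0,16,0],
  [-1,0,0,12,0],
  [-1,0,0,0,0],
  [0,0,0,0,0],
  [1,0,0,0,0],
  [1,0,0,0,0],
  [1,0,0,0,0],
  [1,0,0,0,0],
  [1,0,0,0,0],
  [1,0,0,0,0],
], newtons=70)

```text
time_s: 4.15
eef_pos: [472.2, 367.8, 46.3]
ee_rot: [0.001, -0.193, 0.981, 0.0]
force: [-1.1, -0.2, 6.2]
grip_width: 0.644
grip_force: 74.6
```

Emit:
apply_moves([
  [1,0,0,-3,0],
  [1,0,0,-3,0],
  [1,0,0,-3,0],
  [1,0,0,-3,0],
  [1,0,0,-4,0],
  [1,0,0,-5,0],
  [1,0,0,-6,0],
  [1,0,0,-8,0],
  [1,0,0,-10,0],
  [1,0,0,-12,0],
  [1,0,0,-12,0],
  [1,0,0,0,0],
  [1,0,0,0,0],
])

```text
time_s: 5.78
eef_pos: [471.5, 367.4, 114.0]
ee_rot: [-0.0, -0.193, 0.981, -0.0]
force: [0.7, 0.1, -0.4]
grip_width: 0.643
grip_force: 77.7
```

Run:
```python
from h import *
a=imaging.capture("wrist");b=imaging.capture("side")
cv2.imwrite("pics/w2.png",np.hstack([a[100:,100:420],b[100:340,180:400].repeat(1,0)[:284] if 0 else cv2.copyMakeBorder(b[100:340,180:400],0,44,0,0,0)]))
to(410,265,70,2.115)
```

```text
shift [ 95.7 -71.4  43.9] turn -8.88 at [471.5 367.4 113.8] yaw 1.96 t 5.875 tilt [-0.0009 -0.0004]
```

View pics/w2.png

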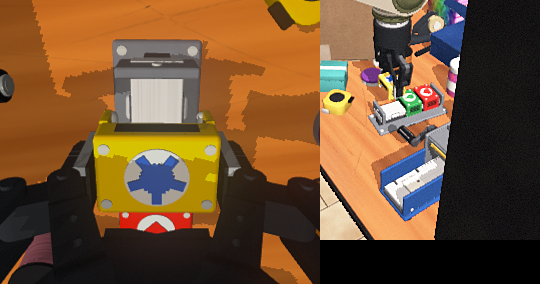

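The star is out and held level. The side inset shows heart and balloon still clipped.

Emit:
apply_moves([
  [1,10,-7,0,0],
  [1,19,-14,0,0],
  [1,19,-14,0,0],
  [1,19,-14,3,0],
  [1,19,-14,8,0],
  [1,10,-8,10,0],
  [1,0,0,12,-4.5],
  [1,0,0,14,-4.4],
  [1,0,0,14,0],
  [1,0,0,14,0],
  [1,0,0,8,0],
  [1,0,0,4,0],
  [1,0,0,2,0],
  [1,0,0,0,0],
  [1,0,0,0,0],
])

```text
time_s: 7.75
eef_pos: [410.0, 265.5, 25.6]
ee_rot: [0.0, -0.269, 0.963, 0.0]
force: [-0.1, 0.3, -0.6]
grip_width: 0.647
grip_force: 77.7
```

Emit:
apply_moves([
  [1,0,0,1.5,0],
  [1,0,0,0,0],
  [1,0,0,0,0],
])

```text
time_s: 8.12
eef_pos: [409.9, 265.4, 23.8]
ee_rot: [0.0, -0.269, 0.963, -0.0]
force: [0.0, -0.5, -1.4]
grip_width: 0.644
grip_force: 77.7
```

Emit:
apply_moves([
  [1,0,0,1,0],
  [1,0,0,0,0],
  [1,0,0,0,0],
])

```text
time_s: 8.5
eef_pos: [409.8, 265.4, 22.8]
ee_rot: [-0.0, -0.269, 0.963, -0.0]
force: [-0.8, 0.3, -1.4]
grip_width: 0.645
grip_force: 77.7
```

Emit:
apply_moves([
  [1,0,0,1,0],
  [1,0,0,0,0],
  [1,0,0,0,0],
])

```text
time_s: 8.88
eef_pos: [409.8, 265.4, 21.8]
ee_rot: [-0.0, -0.269, 0.963, 0.0]
force: [-0.9, -0.2, -1.5]
grip_width: 0.643
grip_force: 77.7
```

Emit:
apply_moves([
  [1,0,0,1,0],
  [1,0,0,0,0],
  [1,0,0,0,0],
])

```text
time_s: 9.25
eef_pos: [409.9, 265.4, 21.3]
ee_rot: [0.0, -0.269, 0.963, -0.0]
force: [-1.9, -0.7, 6.1]
grip_width: 0.644
grip_force: 78.6
```

Emit:
apply_moves([
  [1,0,0,1,0],
  [1,0,0,0,0],
  [1,0,0,0,0],
])

```text
time_s: 9.62
eef_pos: [409.9, 265.4, 21.2]
ee_rot: [0.0, -0.269, 0.963, -0.0]
force: [-7.3, -2.9, 20.6]
grip_width: 0.641
grip_force: 80.3
```

Emit:
apply_moves([
  [1,0,0,-0.8,0],
  [1,0,0,0,0],
  [-0.2,0,0,0,0],
  [-1,0,0,0,0],
  [-1,0,0,0,0],
  [-1,0,0,0,0],
  [-1,0,0,-10,0],
  [-1,0,0,-20,0],
  [-1,0,0,-20,0],
  [-1,0,0,-20,0],
  [-1,0,0,-20,0],
  [-1,0,0,0,10],
  [-1,0,0,0,10],
  [-1,0,0,0,10],
  [-1,0,0,0,10],
  [-1,0,0,0,10],
  [-1,0,0,0,10],
  [-1,0,0,0,10],
  [-1,0,0,0,10],
  [-1,0,0,0,10],
])

```text
time_s: 12.12
eef_pos: [409.9, 265.4, 111.2]
ee_rot: [0.0, 0.493, 0.87, 0.0]
force: [0.4, 0.4, -0.0]
grip_width: 0.997
grip_force: 0.0
```

Run:
```python
from h import *
a=imaging.capture("wrist");b=imaging.capture("top");cv2.imwrite("pics/top3.png",b)
cv2.imwrite("pics/w3.png",a)
to(410,265,22,.544)
print(proj("wrist",[[409.5,265.4,32]]),proj("top",[[409.5,265.4,32]]))
```

```text
shift [-0.4 -0.2 89.2] turn -0.04 at [409.9 265.4 111.2] yaw 0.543 t 12.225 tilt [0.0006 0.0002]
[[256.42596101 205.10464067]] [[314.00436195 226.64482105]]
```

View pics/w3.png

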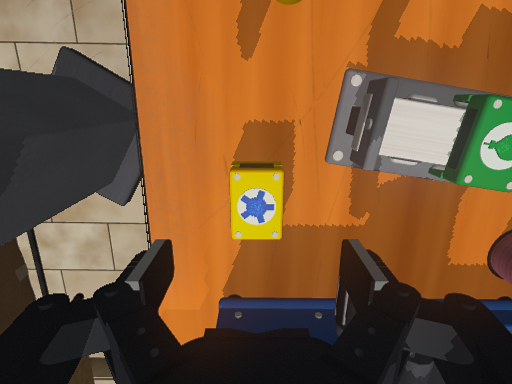

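The die stands upright with its disc at (256,206), where predicted. Its smooth sides face the fingers.

Emit:
apply_moves([
  [-1,0,0,20,0],
  [-1,0,0,20,0],
  [-1,0,0,20,0],
  [-1,0,0,16,0],
  [-1,0,0,10,0],
  [0,0,0,0,0],
  [1,0,0,0,0],
  [1,0,0,0,0],
  [1,0,0,0,0],
  [1,0,0,0,0],
  [1,0,0,0,0],
], newtons=40)

```text
time_s: 13.6
eef_pos: [410.2, 265.5, 25.3]
ee_rot: [0.0, 0.491, 0.871, 0.0]
force: [-1.0, -0.5, 5.5]
grip_width: 0.463
grip_force: 41.0
```

Emit:
apply_moves([
  [1,0,0,-8,0],
  [1,0,0,-20,0],
  [1,0,0,-28,0],
  [1,0,0,-28,0],
  [1,0,0,-28,0],
  [1,-8,1,-20,0],
  [1,-16,2,-8,0],
  [1,-22,2.5,0,0],
  [1,-22,2.5,0,0],
  [1,-22,2.5,0,0],
  [1,-22,2.5,0,0],
  [1,-18,2,0,0],
  [1,-12,1,0,0],
  [1,0,0,0,0],
  [1,0,0,0,0],
])

```text
time_s: 15.48
eef_pos: [496.8, 152.6, 164.5]
ee_rot: [-0.0, 0.491, 0.871, -0.0]
force: [0.3, 0.5, -1.1]
grip_width: 0.458
grip_force: 40.5
```

Run:
```python
from h import *
a=imaging.capture("wrist");b=imaging.capture("side");t=imaging.capture("top")
cv2.imwrite("pics/w4.png",a);cv2.imwrite("pics/s4.png",b);cv2.imwrite("pics/t4.png",t)
to(497.3,152.1,165,.544)
```

```text
shift [-0.7  0.1 -0.4] turn 0.07 at [496.8 152.7 164.6] yaw 0.545 t 15.625 tilt [-0.0001  0.0001]
```

View pics/w4.png

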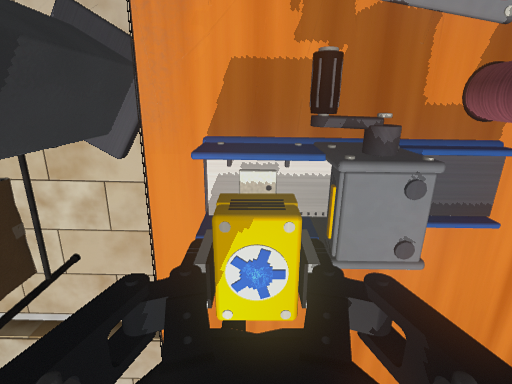

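The die is held over the in-feed side. The +y guard's top runs along row ~153 from column 192, the card blank spans (240–276, 170–193), and the bridge is at (335–435, 165–268). I'll enlarge this for exact edges.

Run:
```python
from h import *
a=cv2.imread("pics/w4.png")
p=cv2.resize(a[125:275,185:345],None,fx=5,fy=4,interpolation=cv2.INTER_CUBIC);cv2.imwrite("pics/c4.png",p)
```

```text
(no output)
```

View pics/c4.png

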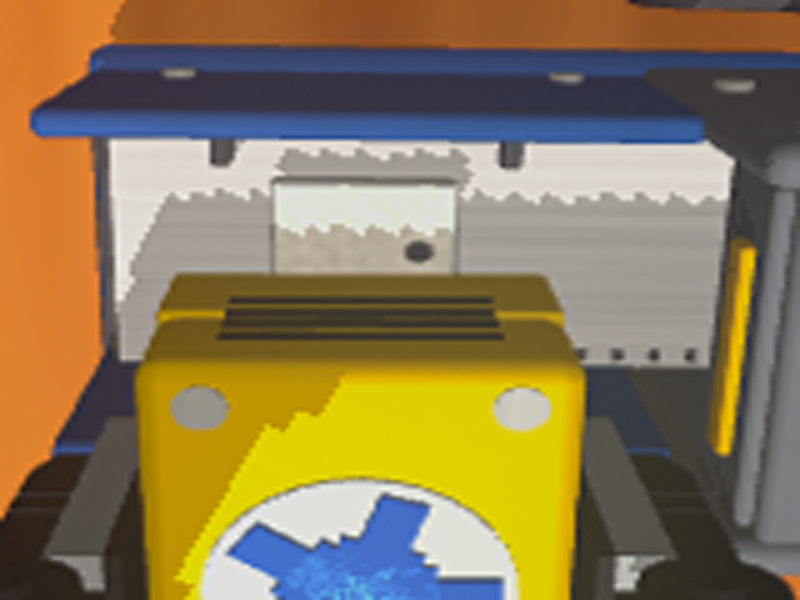

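The crop shows the +y guard's top strip between v=110 and 137 with its end at u=32. The card's left and right edges are at u=273 and 459, with its +y edge at v=180. The corner stops sit at u=222 and 511, symmetric about 366.

Run:
```python
from h import *
C=lambda u,v:((u+.5)/5+185-.5,(v+.5)/4+125-.5)
q=[574.3,198.7,.5444];c,s=np.cos(q[2]),np.sin(q[2])
def P(l,u,v,z):
    w=ray("wrist",[C(u,v)],z)[0];d=w[:2]-q[:2];print(l,w.round(1),"press",round(d[0]*c+d[1]*s,1),round(-d[0]*s+d[1]*c,1))
P("guard end outer(-138,38)",32,112,70);P("guard end inner(-138,32)",32,137,70);P("guard inner far(y32)",700,141,70)
P("card L (-106,17)",273,182,35.5);P("card R (-74,17)",459,180,35.5)
P("stop L",222,152,35);P("stop R",511,154,35)
P("die corner L z~",137,370,171);P("die corner R",583,370,171)
k=proj("wrist",[[410,265,0]]);s_=sense();R=rot();t=s_["eef_pos"]
for sx,sy in((28,-20),(28,20)): print("pred die top corner",(proj("wrist",[t+R@[sx,sy,-7]])-[184.5,124.5])*[5,4])
```

```text
guard end outer(-138,38) [435.  158.2  70. ] press -140.2 37.5
guard end inner(-138,32) [437.2 153.9  70. ] press -140.5 32.7
guard inner far(y32) [524.7 206.2  70. ] press -38.5 32.1
card L (-106,17) [475.5 157.2  35.5] press -106.0 15.7
card R (-74,17) [503.7 174.9  35.5] press -72.7 16.2
stop L [464.3 158.3  35. ] press -115.0 22.4
stop R [508.5 184.6  35. ] press -63.5 22.0
die corner L z~ [466.4 165.3 171. ] press -109.6 27.3
die corner R [499.2 185.2 171. ] press -71.2 27.4
pred die top corner [[129.6126032  360.35103749]]
pred die top corner [[597.3847997  360.53616953]]
```

Emit:
apply_moves([
  [1,-0.4,0.9,10,0],
  [1,0,0,18,0],
  [1,0,0,18,0],
  [1,0,0,18,0],
  [1,0,0,14,0],
  [1,0,0,10,0],
  [1,0,0,8,0],
  [1,0,0,5,0],
  [1,0,0,3,0],
  [1,0,0,0,0],
  [1,0,0,0,0],
])

```text
time_s: 17.0
eef_pos: [495.5, 151.3, 59.7]
ee_rot: [-0.003, 0.491, 0.871, -0.003]
force: [-12.4, -10.6, 1.7]
grip_width: 0.455
grip_force: 48.4
```

Run:
```python
from h import *
a=imaging.capture("wrist");b=imaging.capture("side")
cv2.imwrite("pics/w5.png",np.hstack([cv2.resize(a[:,120:450],(500,582)),cv2.resize(b[200:330,215:315],(300,390)) if 0 else cv2.copyMakeBorder(cv2.resize(b[200:330,215:315],(300,390)),0,192,0,0,0)]))
to(497.8,152.3,55,.544);s=sense();print(s["force"],s["wrist_torque"])
```

```text
shift [-0.3  2.5  4.7] turn 0.02 at [495.5 151.3  59.7] yaw 0.544 t 17.1 tilt [-0.0071 -0.002 ]
[-13.15379617  -9.37825183   2.28642622] [-1.01968124  1.35852704 -0.22626775]
```

View pics/w5.png

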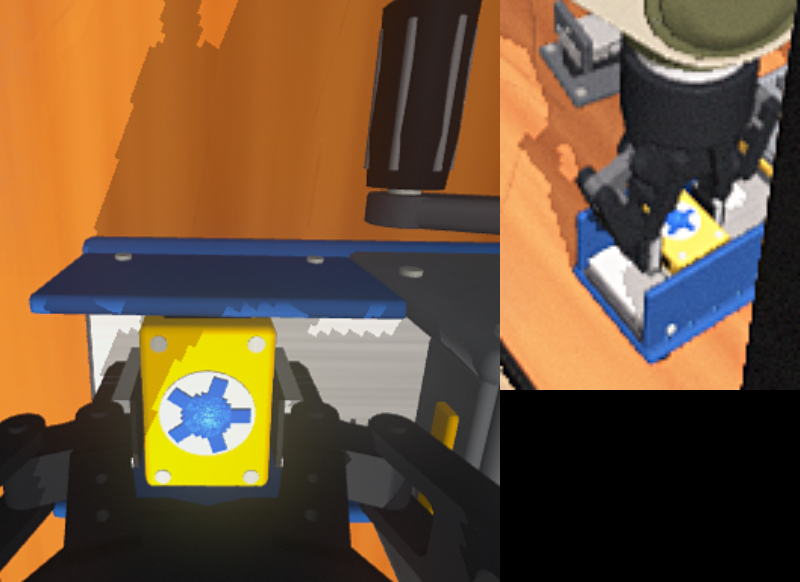

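Run:
```python
from h import *
q=[574.3,198.7,.5444];c,s=np.cos(q[2]),np.sin(q[2])
R=rot();t=sense()["eef_pos"]
for u,v in((438,425),(415,490),(370,440),(283,460),(395,600-18)):
    for z in(60,80,100,120,140):
        w=ray("wrist",[(120+u/500*330,v/582*384)],z)[0];d=R.T@(w-t);print((u,v),z,"tool",d.round(0),end="; ")
    print()
# bridge top corner features from w4 crop view: infeed face
for uv in((335,265),(430,265),(337,172),(437,165)):print(uv)
```

```text
(438, 425) 60 tool [-9. 74. -1.]; (438, 425) 80 tool [  5.  62. -21.]; (438, 425) 100 tool [ 19.  49. -41.]; (438, 425) 120 tool [ 33.  37. -60.]; (438, 425) 140 tool [ 47.  25. -80.]; 
(415, 490) 60 tool [-34.  70.  -1.]; (415, 490) 80 tool [-16.  58. -21.]; (415, 490) 100 tool [  2.  47. -41.]; (415, 490) 120 tool [ 20.  35. -61.]; (415, 490) 140 tool [ 38.  23. -80.]; 
(370, 440) 60 tool [-15.  53.  -1.]; (370, 440) 80 tool [  0.  44. -21.]; (370, 440) 100 tool [ 15.  35. -41.]; (370, 440) 120 tool [ 30.  26. -60.]; (370, 440) 140 tool [ 45.  18. -80.]; 
(283, 460) 60 tool [-23.  25.  -1.]; (283, 460) 80 tool [ -6.  21. -20.]; (283, 460) 100 tool [ 10.  17. -40.]; (283, 460) 120 tool [ 26.  12. -60.]; (283, 460) 140 tool [ 42.   8. -80.]; 
(395, 582) 60 tool [-76.  69.  -1.]; (395, 582) 80 tool [-51.  57. -21.]; (395, 582) 100 tool [-26.  46. -41.]; (395, 582) 120 tool [ -1.  34. -61.]; (395, 582) 140 tool [ 24.  23. -80.]; 
(335, 265)
(430, 265)
(337, 172)
(437, 165)
```

The wide finger linkage is bearing on the bridge with about 16 N, so the die needs to go in about 3 mm towards the in-feed end, which the seat's play allows.

Emit:
apply_moves([
  [1,0,-1.6,0,0],
  [1,0,-1.6,0,0],
  [1,0,0,0,0],
  [1,0,0,0,0],
])

```text
time_s: 17.6
eef_pos: [495.6, 150.8, 60.7]
ee_rot: [0.0, 0.491, 0.871, 0.0]
force: [-0.3, -0.4, -1.4]
grip_width: 0.46
grip_force: 47.7
```

Emit:
apply_moves([
  [1,0,0,1.5,0],
  [1,0,0,0,0],
  [1,0,0,0,0],
])

```text
time_s: 17.98
eef_pos: [495.3, 150.7, 59.0]
ee_rot: [-0.0, 0.491, 0.871, -0.0]
force: [-0.5, -0.4, -1.5]
grip_width: 0.461
grip_force: 47.7
```

Emit:
apply_moves([
  [1,0,0,1.5,0],
  [1,0,0,0,0],
  [1,0,0,0,0],
])

```text
time_s: 18.35
eef_pos: [495.0, 150.6, 57.3]
ee_rot: [-0.0, 0.491, 0.871, -0.0]
force: [-3.4, -1.7, -1.4]
grip_width: 0.462
grip_force: 48.0
```

Emit:
apply_moves([
  [1,0,0,1,0],
  [1,0,0,0,0],
  [1,0,0,0,0],
])

```text
time_s: 18.73
eef_pos: [495.0, 150.6, 56.7]
ee_rot: [-0.0, 0.491, 0.871, -0.0]
force: [-6.3, -2.8, 3.0]
grip_width: 0.459
grip_force: 47.8
```

Emit:
apply_moves([
  [1,0,0,1,0],
  [1,0,0,0,0],
  [1,0,0,0,0],
])

```text
time_s: 19.1
eef_pos: [494.9, 150.5, 55.9]
ee_rot: [-0.0, 0.491, 0.871, -0.0]
force: [-8.2, -5.0, 5.3]
grip_width: 0.464
grip_force: 47.8
```

Emit:
apply_moves([
  [1,0,-1.2,0,0],
  [1,0,0,0,0],
  [1,0,0,0,0],
])

```text
time_s: 19.48
eef_pos: [494.7, 150.2, 55.8]
ee_rot: [0.0, 0.491, 0.871, 0.0]
force: [-1.0, 0.5, 1.1]
grip_width: 0.461
grip_force: 47.9
```

Emit:
apply_moves([
  [1,0,0,0.8,0],
  [1,0,0,0,0],
  [1,0,0,0,0],
])

```text
time_s: 19.85
eef_pos: [494.7, 150.2, 55.4]
ee_rot: [0.001, 0.491, 0.871, 0.0]
force: [-2.6, -0.7, 7.1]
grip_width: 0.46
grip_force: 51.6
```

Emit:
apply_moves([
  [0.04,0,0,0,0],
  [0.04,0,-0.3,0,0],
  [0.02,0,-0.3,0,0],
  [0.02,0,0,0,0],
])

```text
time_s: 20.35
eef_pos: [493.9, 149.7, 55.1]
ee_rot: [0.0, 0.491, 0.871, 0.0]
force: [-2.9, -0.4, 5.6]
grip_width: 0.488
grip_force: 2.4
```

Emit:
apply_moves([
  [0.02,0,0,-1,0],
  [0.0,0,-0.2,-1,0],
  [0.0,0,0,0,0],
  [0.0,0,0,0,0],
])

```text
time_s: 20.85
eef_pos: [493.6, 149.7, 56.7]
ee_rot: [-0.0, 0.491, 0.871, -0.0]
force: [-0.0, 0.2, 0.2]
grip_width: 0.498
grip_force: 0.0
```

Run:
```python
from h import *
a=imaging.capture("wrist");cv2.imwrite("pics/w6.png",a)
h=cv2.cvtColor(a,cv2.COLOR_BGR2HSV)
s=sense();print(s["force"],s["grip_force"],s["grip_width"]);to(497.8,152.3,55,.544)
b=cv2.inRange(h,(100,120,60),(125,255,255));b[:230]=0;b[300:]=0
n,l,st,c=cv2.connectedComponentsWithStats(b);print([(st[k].tolist(),c[k].round(1)) for k in range(1,n) if st[k][4]>100])
```

```text
[ 0.24501865  0.44535321 -0.5802587 ] 0.0 0.49836372635890075
shift [0.1 5.  1.7] turn 0.03 at [493.6 149.6  56.7] yaw 0.545 t 20.9 tilt [-0. -0.]
[([234, 248, 54, 49, 1244], array([259.1, 272.1]))]
```

Emit:
apply_moves([
  [0,0,0,-2,0],
  [0,0,0,-4,0],
  [0,0,0,-6,0],
  [0,0,0,-8,0],
  [0,0,0,-10,0],
  [0,0,0,-16,0],
  [0,0,0,-20,0],
  [0,0,0,-24,0],
  [0,0,0,-24,0],
  [0,0,0,0,0],
])

```text
time_s: 22.15
eef_pos: [494.4, 149.8, 172.9]
ee_rot: [0.002, 0.491, 0.871, 0.001]
force: [0.2, 1.0, 0.2]
grip_width: 0.5
grip_force: 0.0
```

Run:
```python
from h import *
a=imaging.capture("wrist");b=imaging.capture("side");t=imaging.capture("top")
cv2.imwrite("pics/w7.png",cv2.resize(a[60:300,150:450],None,fx=2.5,fy=2.5,interpolation=cv2.INTER_CUBIC))
to(493.7,252.6,200,.544)
```

```text
shift [ 87.8  53.7 -29.8] turn 0.03 at [493.2 149.6 170.2] yaw 0.545 t 22.3 tilt [-0.0012 -0.0001]
```

View pics/w7.png

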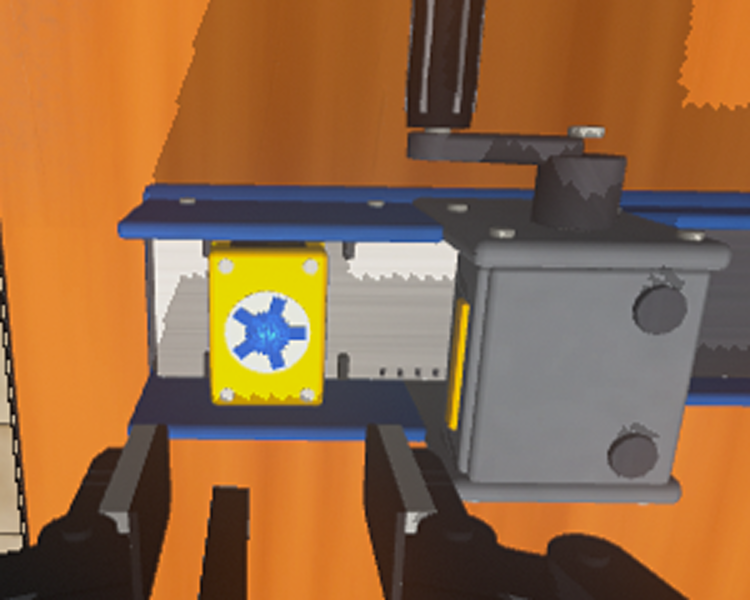

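The die is seated upright, centred near (267,322). Its left edge is close to the in-feed stops at u≈205, and the right-hand stops at u≈347 are clear. The heights I felt on contact also match the bed's level.

Run:
```python
from h import *
C=lambda u,v:((u+.5)/2.5+150-.5,(v+.5)/2.5+60-.5)
q=[574.3,198.7,.5444];c,s=np.cos(q[2]),np.sin(q[2])
def P(l,u,v,z):
    w=ray("wrist",[C(u,v)],z)[0];d=w[:2]-q[:2];print(l,w.round(1),"press",round(d[0]*c+d[1]*s,1),round(-d[0]*s+d[1]*c,1))
P("disc",267,332,62);P("L",210,325,62);P("R",326,325,62);P("N",267,405,62);P("far",267,248,62)
P("stopLtop",205,245,35);P("stopRtop",348,248,35);P("stopRlow",343,365,35);P("stopLlow",206,365,35)
P("sleeve inner L",408,125,74);P("sleeve inner R",470,126,74)
```

```text
disc [492.4 150.   62. ] press -95.3 0.7
L [474.8 142.2  62. ] press -114.4 3.2
R [508.  162.3  62. ] press -75.5 3.2
N [506.2 127.2  62. ] press -95.3 -25.9
far [477.6 174.5  62. ] press -95.3 29.4
stopLtop [460.5 159.2  35. ] press -117.8 25.1
stopRtop [505.4 185.1  35. ] press -66.0 24.0
stopRlow [528.5 146.2  35. ] press -66.4 -21.2
stopLlow [483.8 119.1  35. ] press -118.6 -21.2
sleeve inner L [492.7 229.   74. ] press -54.1 68.2
sleeve inner R [508.4 238.2  74. ] press -36.0 67.9
```

Emit:
apply_moves([
  [-0.2,8,4,0,0],
  [-0.2,16,9,0,0],
  [-0.2,20,11.5,0,0],
  [-0.2,22,12,0,0],
  [-0.2,18,10,0,0],
  [-0.2,12,7,0,0],
  [-0.2,0,0,0,0],
  [-0.2,0,0,0,0],
], newtons=40)

```text
time_s: 23.3
eef_pos: [489.6, 259.2, 170.7]
ee_rot: [-0.0, 0.491, 0.871, -0.0]
force: [0.1, 0.6, 0.1]
grip_width: 0.601
grip_force: 0.0
```

Run:
```python
from h import *
to(489.9,259.8,83,.544)
a=imaging.capture("wrist");cv2.imwrite("pics/w8.png",a)
# predict sleeve outline in press frame; find dark band
q=[574.9,199.1,.5444];c,s=np.cos(q[2]),np.sin(q[2])
f=lambda x,y,z:[q[0]+x*c-y*s,q[1]+x*s+y*c,z]
p=proj("wrist",[f(-41.2,68,74),f(-41.2,108,74),f(-51.7,108,74),f(-30.7,108,74)]);print(p.round(1))
g=cv2.cvtColor(a,cv2.COLOR_BGR2GRAY)
for y in (68,80,90,100,106):
    u,v=proj("wrist",[f(-41.2,y,74)])[0].round().astype(int);r=g[v,u-40:u+40];k=np.where(r<60)[0]+u-40;print(y,(u,v),k.min() if len(k) else None,k.max() if len(k) else None)
```

```text
shift [ 0.4  0.6 87.7] turn 0.02 at [489.6 259.2 170.7] yaw 0.544 t 23.3 tilt [-0.0002 -0.0002]
[[257.7 228.8]
 [257.8 182.5]
 [244.5 182.5]
 [271.1 182.5]]
68 (np.int64(258), np.int64(229)) 247 281
80 (np.int64(258), np.int64(215)) 246 268
90 (np.int64(258), np.int64(204)) 246 268
100 (np.int64(258), np.int64(192)) 246 268
106 (np.int64(258), np.int64(185)) 246 269
```

The sleeve is centred at column 257, as predicted. Now I'll descend and grip it.

Emit:
apply_moves([
  [-0.2,0.4,0,12,0],
  [-0.2,0,0,18,0],
  [-0.2,0,0,18,0],
  [-0.2,0,0,16,0],
  [-0.2,0,0,14,0],
  [-0.2,0,0,9.7,0],
  [-0.2,0,0,0,0],
  [0.3,0,0,0,0],
  [1,0,0,0,0],
  [1,0,0,0,0],
  [1,0,0,0,0],
  [1,0,0,0,0],
], newtons=40)

```text
time_s: 24.85
eef_pos: [489.9, 260.0, 83.6]
ee_rot: [0.001, 0.491, 0.871, 0.001]
force: [1.9, 2.2, 4.0]
grip_width: 0.216
grip_force: 40.3
```

Run:
```python
from h import *
s=sense();print(s["force"],s["grip_force"],s["grip_width"]);to(489.9,259.8,83,.544)
def rows(a0,a1,n,step=None):
    a=np.linspace(a0,a1,n+1)+.2;x=-42*np.cos(a);z=-42*np.sin(a)
    print([[1,0,round(float(dx),1),round(float(-dz),1),0] for dx,dz in zip(np.diff(x),np.diff(z))])
rows(0,2.6,20);rows(2.6,5.2,20);rows(5.2,7.8,20)
```

```text
[1.89583334 2.22887886 4.01709813] 40.330007672309875 0.21567100538441236
shift [-0.2 -0.1  0.6] turn 0.03 at [489.9 260.   83.6] yaw 0.544 t 24.85 tilt [0.0016 0.0006]
[[1, 0, 1.4, 5.3, 0], [1, 0, 2.1, 5.0, 0], [1, 0, 2.7, 4.7, 0], [1, 0, 3.3, 4.3, 0], [1, 0, 3.9, 3.9, 0], [1, 0, 4.3, 3.3, 0], [1, 0, 4.7, 2.7, 0], [1, 0, 5.0, 2.1, 0], [1, 0, 5.3, 1.4, 0], [1, 0, 5.4, 0.7, 0], [1, 0, 5.5, 0.0, 0], [1, 0, 5.4, -0.7, 0], [1, 0, 5.3, -1.4, 0], [1, 0, 5.1, -2.0, 0], [1, 0, 4.8, -2.7, 0], [1, 0, 4.4, -3.3, 0], [1, 0, 3.9, -3.8, 0], [1, 0, 3.4, -4.3, 0], [1, 0, 2.8, -4.7, 0], [1, 0, 2.2, -5.0, 0]]
[[1, 0, 1.5, -5.2, 0], [1, 0, 0.8, -5.4, 0], [1, 0, 0.1, -5.5, 0], [1, 0, -0.6, -5.4, 0], [1, 0, -1.3, -5.3, 0], [1, 0, -2.0, -5.1, 0], [1, 0, -2.6, -4.8, 0], [1, 0, -3.2, -4.4, 0], [1, 0, -3.8, -3.9, 0], [1, 0, -4.3, -3.4, 0], [1, 0, -4.7, -2.8, 0], [1, 0, -5.0, -2.2, 0], [1, 0, -5.2, -1.5, 0], [1, 0, -5.4, -0.9, 0], [1, 0, -5.5, -0.1, 0], [1, 0, -5.4, 0.6, 0], [1, 0, -5.3, 1.3, 0], [1, 0, -5.1, 1.9, 0], [1, 0, -4.8, 2.6, 0], [1, 0, -4.4, 3.2, 0]]
[[1, 0, -4.0, 3.7, 0], [1, 0, -3.5, 4.2, 0], [1, 0, -2.9, 4.6, 0], [1, 0, -2.3, 5.0, 0], [1, 0, -1.6, 5.2, 0], [1, 0, -0.9, 5.4, 0], [1, 0, -0.2, 5.5, 0], [1, 0, 0.5, 5.4, 0], [1, 0, 1.2, 5.3, 0], [1, 0, 1.9, 5.1, 0], [1, 0, 2.5, 4.8, 0], [1, 0, 3.1, 4.5, 0], [1, 0, 3.7, 4.0, 0], [1, 0, 4.2, 3.5, 0], [1, 0, 4.6, 2.9, 0], [1, 0, 4.9, 2.3, 0], [1, 0, 5.2, 1.7, 0], [1, 0, 5.4, 1.0, 0], [1, 0, 5.4, 0.3, 0], [1, 0, 5.4, -0.4, 0]]
```

Emit:
apply_moves([
  [1,0,1.4,5.3,0],
  [1,0,2.1,5.0,0],
  [1,0,2.7,4.7,0],
  [1,0,3.3,4.3,0],
  [1,0,3.9,3.9,0],
  [1,0,4.3,3.3,0],
], newtons=60)

```text
time_s: 25.6
eef_pos: [509.2, 271.1, 61.4]
ee_rot: [0.005, 0.491, 0.871, 0.006]
force: [5.0, 7.8, 33.4]
grip_width: 0.207
grip_force: 64.5
```

Emit:
apply_moves([
  [1,0,4.7,2.7,0],
  [1,0,5.0,2.1,0],
  [1,0,5.3,1.4,0],
  [1,0,5.4,0.7,0],
  [1,0,5.5,0.0,0],
  [1,0,5.4,-0.7,0],
  [1,0,5.3,-1.4,0],
])

```text
time_s: 26.48
eef_pos: [537.2, 287.5, 60.5]
ee_rot: [0.002, 0.491, 0.871, 0.0]
force: [-30.3, -18.8, 76.9]
grip_width: 0.205
grip_force: 69.8
```

The reaction points along the crank's radius: closing the pads dragged the sleeve down a little, so my circle was offset. I'll relieve the force and regrip here.

Emit:
apply_moves([
  [1,0,0,-4,0],
  [1,0,0,-4,0],
  [1,0,0,0,0],
  [1,0,0,0,0],
])

```text
time_s: 26.98
eef_pos: [536.7, 287.5, 61.9]
ee_rot: [0.001, 0.491, 0.871, 0.0]
force: [-2.5, -4.6, 17.5]
grip_width: 0.203
grip_force: 62.8
```

Run:
```python
from h import *
s=sense();print(s["force"],s["wrist_torque"],s["grip_force"],s["grip_width"]);to(489.9,260,83.6,.544)
q=[574.9,199.1,.5444];c,s_=np.cos(q[2]),np.sin(q[2]);d=s["eef_pos"][:2]-q[:2];print("press",d[0]*c+d[1]*s_,-d[0]*s_+d[1]*c)
a=imaging.capture("wrist");b=imaging.capture("side");cv2.imwrite("pics/w9.png",a);cv2.imwrite("pics/s9.png",b)
```

```text
[-2.54038037 -4.5727054  17.48342634] [-0.82916012  0.43022073 -0.13385761] 62.78153657913208 0.20344880938211746
shift [  0.7 -54.2 -21.8] turn 0.03 at [536.7 287.5  61.9] yaw 0.545 t 26.975 tilt [ 0.0023 -0.0006]
press 13.107869321016658 95.38356380388183
```

Emit:
apply_moves([
  [1,0,0,-1.5,0],
  [1,0,0,0,0],
  [0.3,0,0,0,0],
  [0.1,0,0,0,0],
  [0.1,0,0,0,0],
])

```text
time_s: 27.7
eef_pos: [535.5, 288.0, 60.8]
ee_rot: [-0.0, 0.491, 0.871, -0.0]
force: [-0.0, -1.2, -0.7]
grip_width: 0.451
grip_force: 0.0
```

Emit:
apply_moves([
  [0.1,0,0,3,0],
  [0.1,0,0,3,0],
  [0.1,0,0,2,0],
  [0.1,0,0,0,0],
])

```text
time_s: 28.2
eef_pos: [535.8, 287.9, 53.1]
ee_rot: [-0.0, 0.491, 0.871, -0.0]
force: [0.2, -0.7, 0.8]
grip_width: 0.451
grip_force: 0.0
```

Emit:
apply_moves([
  [0.1,0,0,1.5,0],
  [0.4,0,0,0,0],
  [1,0,0,0,0],
  [1,0,0,0,0],
  [1,0,0,0,0],
  [1,0,0,0,0],
], newtons=60)

```text
time_s: 28.95
eef_pos: [536.0, 288.0, 51.9]
ee_rot: [0.0, 0.491, 0.871, 0.0]
force: [0.5, 1.0, 1.1]
grip_width: 0.215
grip_force: 58.6
```

Run:
```python
from h import *
s=sense();print(s["force"],s["wrist_torque"],s["grip_force"],s["grip_width"])
q=[574.9,199.1,.5444];c,s_=np.cos(q[2]),np.sin(q[2]);d=s["eef_pos"][:2]-q[:2];x=d[0]*c+d[1]*s_;print("press",x,-d[0]*s_+d[1]*c)
a0=np.arccos(-x/42);print(a0)
# bed position from the side view: find star disc? just save
cv2.imwrite("pics/t10.png",imaging.capture("top"));cv2.imwrite("pics/s10.png",imaging.capture("side"))
a=np.arange(a0,a0+2.7,.13);X=-42*np.cos(a);Z=-42*np.sin(a);print([[1,0,round(float(u),1),round(float(-v),1),0] for u,v in zip(np.diff(X),np.diff(Z))])
```

```text
[0.49691366 1.04528472 1.13774498] [ 0.15491225 -0.04516286 -0.12793007] 58.59418272972107 0.21506749970033054
press 12.755931927809911 96.23153672092019
1.8793833057258085
[[1, 0, 5.1, -2.0, 0], [1, 0, 4.8, -2.6, 0], [1, 0, 4.4, -3.2, 0], [1, 0, 3.9, -3.8, 0], [1, 0, 3.4, -4.3, 0], [1, 0, 2.8, -4.7, 0], [1, 0, 2.2, -5.0, 0], [1, 0, 1.5, -5.2, 0], [1, 0, 0.9, -5.4, 0], [1, 0, 0.1, -5.5, 0], [1, 0, -0.6, -5.4, 0], [1, 0, -1.3, -5.3, 0], [1, 0, -1.9, -5.1, 0], [1, 0, -2.6, -4.8, 0], [1, 0, -3.2, -4.4, 0], [1, 0, -3.7, -4.0, 0], [1, 0, -4.2, -3.5, 0], [1, 0, -4.6, -2.9, 0], [1, 0, -5.0, -2.3, 0], [1, 0, -5.2, -1.6, 0]]
```

Emit:
apply_moves([
  [1,0,5.1,-2.0,0],
  [1,0,4.8,-2.6,0],
  [1,0,4.4,-3.2,0],
  [1,0,3.9,-3.8,0],
  [1,0,3.4,-4.3,0],
  [1,0,2.8,-4.7,0],
])

```text
time_s: 29.8
eef_pos: [554.7, 299.0, 71.0]
ee_rot: [-0.002, 0.491, 0.871, -0.004]
force: [-7.7, -8.6, -1.2]
grip_width: 0.22
grip_force: 58.9
```

Emit:
apply_moves([
  [1,0,2.2,-5.0,0],
  [1,0,1.5,-5.2,0],
  [1,0,0.9,-5.4,0],
  [1,0,0.1,-5.5,0],
])

```text
time_s: 30.3
eef_pos: [559.0, 301.6, 91.4]
ee_rot: [-0.002, 0.491, 0.871, -0.003]
force: [-5.3, -6.1, -5.6]
grip_width: 0.219
grip_force: 58.7
```

Emit:
apply_moves([
  [1,0,-0.6,-5.4,0],
  [1,0,-1.3,-5.3,0],
  [1,0,-1.9,-5.1,0],
  [1,0,-2.6,-4.8,0],
  [1,0,-3.2,-4.4,0],
  [1,0,-3.7,-4.0,0],
  [1,0,-4.2,-3.5,0],
  [1,0,-4.6,-2.9,0],
  [1,0,-5.0,-2.3,0],
  [1,0,-5.2,-1.6,0],
])

```text
time_s: 31.55
eef_pos: [532.5, 286.0, 131.9]
ee_rot: [-0.001, 0.491, 0.871, -0.001]
force: [1.6, -4.2, -23.5]
grip_width: 0.212
grip_force: 59.1
```

Run:
```python
from h import *
s=sense();print(s["force"],s["wrist_torque"],s["grip_force"],s["grip_width"])
q=[574.9,199.1,.5444];c,s_=np.cos(q[2]),np.sin(q[2]);d=s["eef_pos"][:2]-q[:2];x=d[0]*c+d[1]*s_;z=s["eef_pos"][2]-9.3-82.5;print("press",x,-d[0]*s_+d[1]*c,"rel z",z,"R",np.hypot(x,z),"ang",np.arctan2(-z,-x)%(2*np.pi))
a=np.arange(1.8794+.13*20,8.2,.13);X=-42*np.cos(a);Z=-42*np.sin(a);print(a[-1],[[1,0,round(float(u),1),round(float(-v),1),0] for u,v in zip(np.diff(X),np.diff(Z))])
```

```text
[  1.59291249  -4.16957548 -23.51403992] [-0.55301862 -0.17979762 -0.13140203] 59.100982546806335 0.21165615644958266
press 8.719920053469721 96.28166431934837 rel z 40.09743449103023 R 41.03463486496942 ang 4.498254797347975
8.119399999999997 [[1, 0, -5.4, -0.9, 0], [1, 0, -5.5, -0.2, 0], [1, 0, -5.4, 0.5, 0], [1, 0, -5.3, 1.2, 0], [1, 0, -5.1, 1.9, 0], [1, 0, -4.8, 2.5, 0], [1, 0, -4.5, 3.1, 0], [1, 0, -4.0, 3.7, 0], [1, 0, -3.5, 4.2, 0], [1, 0, -2.9, 4.6, 0], [1, 0, -2.3, 4.9, 0], [1, 0, -1.7, 5.2, 0], [1, 0, -1.0, 5.4, 0], [1, 0, -0.3, 5.4, 0], [1, 0, 0.4, 5.4, 0], [1, 0, 1.1, 5.3, 0], [1, 0, 1.8, 5.1, 0], [1, 0, 2.5, 4.9, 0], [1, 0, 3.1, 4.5, 0], [1, 0, 3.6, 4.1, 0], [1, 0, 4.1, 3.6, 0], [1, 0, 4.6, 3.0, 0], [1, 0, 4.9, 2.4, 0], [1, 0, 5.2, 1.7, 0], [1, 0, 5.4, 1.0, 0], [1, 0, 5.4, 0.3, 0], [1, 0, 5.4, -0.4, 0], [1, 0, 5.3, -1.1, 0]]
```

Emit:
apply_moves([
  [1,0,-5.4,0.1,0],
  [1,0,-5.5,0.3,0],
  [1,0,-5.4,0.5,0],
  [1,0,-5.3,1.2,0],
  [1,0,-5.1,1.9,0],
  [1,0,-4.8,2.5,0],
  [1,0,-4.5,3.1,0],
])

```text
time_s: 32.42
eef_pos: [504.0, 269.2, 127.0]
ee_rot: [0.002, 0.491, 0.871, 0.004]
force: [-0.7, 4.9, 6.0]
grip_width: 0.215
grip_force: 61.9
```

Emit:
apply_moves([
  [1,0,-4.0,3.7,0],
  [1,0,-3.5,4.2,0],
  [1,0,-2.9,4.6,0],
  [1,0,-2.3,4.9,0],
  [1,0,-1.7,5.2,0],
])

```text
time_s: 33.05
eef_pos: [488.3, 260.2, 103.3]
ee_rot: [-0.001, 0.491, 0.871, -0.001]
force: [-16.9, -6.0, 9.7]
grip_width: 0.213
grip_force: 62.9
```

Emit:
apply_moves([
  [1,0,-1.0,5.4,0],
  [1,0,-0.3,5.4,0],
  [1,0,0.4,5.4,0],
  [1,0,1.1,5.3,0],
  [1,0,1.8,5.1,0],
])

```text
time_s: 33.67
eef_pos: [489.4, 260.8, 74.8]
ee_rot: [-0.002, 0.491, 0.871, -0.002]
force: [-12.8, -5.8, -1.6]
grip_width: 0.215
grip_force: 61.6
```

Emit:
apply_moves([
  [1,0,2.0,4.9,0],
  [1,0,2.6,4.5,0],
  [1,0,3.4,4.1,0],
  [1,0,4.1,3.6,0],
  [1,0,4.6,3.0,0],
  [1,0,4.9,2.4,0],
])

```text
time_s: 34.42
eef_pos: [509.1, 272.3, 52.2]
ee_rot: [-0.001, 0.491, 0.871, -0.001]
force: [-6.4, -4.2, -6.4]
grip_width: 0.216
grip_force: 60.9
```

Emit:
apply_moves([
  [1,0,5.2,1.5,0],
  [1,0,5.4,0.8,0],
  [1,0,5.4,0.2,0],
  [1,0,0,0,0],
])

```text
time_s: 34.92
eef_pos: [523.5, 280.8, 49.3]
ee_rot: [-0.0, 0.491, 0.871, -0.0]
force: [-2.2, -2.0, -12.4]
grip_width: 0.213
grip_force: 60.1
```

Emit:
apply_moves([
  [1,0,4,0.6,0],
  [1,0,3,0,0],
  [1,0,0,0,0],
  [1,0,0,0,0],
])

```text
time_s: 35.42
eef_pos: [527.7, 283.2, 49.3]
ee_rot: [-0.002, 0.491, 0.871, -0.003]
force: [-16.7, -11.2, 3.4]
grip_width: 0.215
grip_force: 62.3
```

Emit:
apply_moves([
  [1,0,2,0,0],
  [1,0,1.5,0,0],
  [1,0,0,0,0],
  [1,0,0,0,0],
])

```text
time_s: 35.92
eef_pos: [528.1, 283.4, 49.0]
ee_rot: [-0.004, 0.491, 0.871, -0.007]
force: [-31.9, -23.3, 14.3]
grip_width: 0.219
grip_force: 63.9
```

Emit:
apply_moves([
  [1,0,-2,0,0],
  [1,0,-1.7,-0.5,0],
  [1,0,0,0,0],
  [1,0,0,0,0],
])

```text
time_s: 36.42
eef_pos: [527.5, 283.2, 49.3]
ee_rot: [-0.002, 0.491, 0.871, -0.003]
force: [-14.0, -10.0, -0.4]
grip_width: 0.216
grip_force: 61.5
```

Emit:
apply_moves([
  [0.4,0,0,0,0],
  [0.1,0,0,0,0],
  [-0.1,0,0,0,0],
  [-0.1,0,0,0,0],
  [-0.1,0,0,-4,0],
  [-0.1,0,0,-10,0],
  [-0.1,0,0,-20,0],
  [-0.1,0,0,-25,0],
  [-0.1,0,0,-25,0],
  [-0.1,10,-5,-25,0],
  [-0.1,20,-20,-10,0],
  [-0.1,20,-30,0,0],
  [-0.1,20,-30,0,0],
  [-0.1,10,-10,0,0],
  [-0.1,0,0,0,0],
  [-0.1,0,0,0,0],
  [-0.1,0,0,0,0],
])

```text
time_s: 38.55
eef_pos: [407.8, 303.3, 167.8]
ee_rot: [0.0, 0.491, 0.871, -0.0]
force: [0.4, -0.5, 0.3]
grip_width: 0.552
grip_force: 0.0
```

Run:
```python
from h import *
t=imaging.capture("top");cv2.imwrite("pics/t11.png",t);cv2.imwrite("pics/s11.png",imaging.capture("side"))
q=[574.9,199.1,.5444];c,s=np.cos(q[2]),np.sin(q[2])
h=cv2.cvtColor(t,cv2.COLOR_BGR2HSV);m=cv2.inRange(h,(20,120,90),(35,255,255));m[:,:280]=0;m[220:]=0
n,l,st,ce=cv2.connectedComponentsWithStats(m)
f=lambda x,y,z:[q[0]+x*c-y*s,q[1]+x*s+y*c,z]
print("expect",proj("top",[f(50,0,62),f(46,0,62)]))
for k in range(1,n):
    if st[k][4]>25:
        p=np.argwhere(l==k)[:,::-1].astype(np.float32);r=cv2.minAreaRect(p);w=ray("top",[r[0]],62)[0];d=w[:2]-q[:2]
        bx=ray("top",cv2.boxPoints(r),62)[:,:2]-q[:2];print(st[k].tolist(),r,"press",d[0]*c+d[1]*s,-d[0]*s+d[1]*c,np.c_[bx@[c,s],bx@[-s,c]].round().tolist())
print(sense()["eef_pos"],sense()["time_s"])
```

```text
expect [[332.26109253 122.74920935]
 [333.34461255 124.38394425]]
[319, 111, 31, 24, 213] ((333.34613037109375, 123.26921844482422), (14.144854545593262, 29.12175941467285), 56.30992889404297) press 47.92524988559194 -1.2712192002079377 [[61.0, 29.0], [63.0, -31.0], [34.0, -31.0], [33.0, 29.0]]
[352, 151, 17, 11, 35] ((359.7793884277344, 155.63233947753906), (1.8864845037460327, 18.864845275878906), 59.03623962402344) press -36.120077407612996 -9.762811961995991 [[-34.0, 9.0], [-35.0, -29.0], [-39.0, -29.0], [-38.0, 10.0]]
[407.53622874 303.26847321 167.76250046] 38.65
```

Emit:
apply_moves([
  [-0.1,-5,10,-5,0],
  [-0.1,-15,20,-5,0],
  [-0.1,-20,25,0,0],
  [-0.1,-25,30,0,0],
  [-0.1,-25,30,0,0],
  [-0.1,-20,25,0,0],
  [-0.1,-15,15,0,0],
  [-0.1,-5,5,0,0],
  [-0.1,0,0,0,0],
  [-0.1,0,0,0,0],
  [-0.1,0,0,0,0],
])

```text
time_s: 40.02
eef_pos: [610.8, 275.5, 178.2]
ee_rot: [0.0, 0.491, 0.871, 0.0]
force: [-0.2, 0.8, 0.4]
grip_width: 0.553
grip_force: 0.0
```

Run:
```python
from h import *
a=imaging.capture("wrist");cv2.imwrite("pics/w11.png",a)
q=[574.9,199.1,.5444];c,s=np.cos(q[2]),np.sin(q[2])
f=lambda x,y,z:[q[0]+x*c-y*s,q[1]+x*s+y*c,z]
h=cv2.cvtColor(a,cv2.COLOR_BGR2HSV)
print("expect top corners at -3",proj("wrist",[f(47+i,j,62) for i in(-20,20) for j in(-28,28)]).round().tolist())
def P(uv,z):
    w=ray("wrist",[uv],z)[0];d=w[:2]-q[:2];return (d@[c,s]).round(1),(d@[-s,c]).round(1)
for nm,lo,hi in(("yellow",(20,120,90),(35,255,255)),("blue",(100,120,90),(125,255,255)),("white",(0,0,190),(180,45,255))):
    m=cv2.inRange(h,lo,hi);n,l,st,ce=cv2.connectedComponentsWithStats(m)
    for k in range(1,n):
        if st[k][4]>100: 
            x,y,w,hh,A=st[k];print(nm,st[k].tolist(),"cen",P(ce[k],62),"TL",P((x,y),62),"BR",P((x+w-1,y+hh-1),62))
```

```text
expect top corners at -3 [[211.0, 266.0], [208.0, 210.0], [253.0, 266.0], [253.0, 210.0]]
yellow [207, 202, 42, 66, 1459] cen (np.float64(46.5), np.float64(5.8)) TL (np.float64(26.4), np.float64(35.9)) BR (np.float64(62.0), np.float64(-29.4))
blue [500, 79, 12, 46, 194] cen (np.float64(268.8), np.float64(116.4)) TL (np.float64(258.3), np.float64(137.2)) BR (np.float64(275.8), np.float64(103.2))
blue [53, 180, 99, 7, 589] cen (np.float64(-64.1), np.float64(53.3)) TL (np.float64(-104.8), np.float64(55.8)) BR (np.float64(-21.2), np.float64(50.5))
blue [179, 181, 145, 8, 461] cen (np.float64(57.2), np.float64(51.5)) TL (np.float64(3.3), np.float64(55.0)) BR (np.float64(127.5), np.float64(48.9))
blue [217, 193, 113, 7, 471] cen (np.float64(83.2), np.float64(41.2)) TL (np.float64(35.6), np.float64(44.2)) BR (np.float64(133.4), np.float64(38.8))
blue [10, 203, 118, 7, 677] cen (np.float64(-96.5), np.float64(32.0)) TL (np.float64(-147.1), np.float64(34.8)) BR (np.float64(-44.8), np.float64(29.2))
blue [213, 230, 27, 25, 306] cen (np.float64(41.4), np.float64(-3.5)) TL (np.float64(30.5), np.f
[... 1047 characters left out ...]
(np.float64(103.3), np.float64(189.7)) BR (np.float64(116.3), np.float64(156.2))
white [425, 0, 87, 44, 2975] cen (np.float64(222.9), np.float64(178.8)) TL (np.float64(191.0), np.float64(190.3)) BR (np.float64(260.2), np.float64(162.4))
white [249, 200, 93, 53, 3582] cen (np.float64(104.5), np.float64(15.5)) TL (np.float64(63.4), np.float64(37.8)) BR (np.float64(148.5), np.float64(-13.3))
white [228, 228, 14, 27, 135] cen (np.float64(50.7), np.float64(-2.0)) TL (np.float64(44.2), np.float64(10.9)) BR (np.float64(55.5), np.float64(-15.5))
white [0, 320, 37, 6, 186] cen (np.float64(-173.3), np.float64(-94.2)) TL (np.float64(-189.1), np.float64(-90.9)) BR (np.float64(-154.1), np.float64(-97.1))
```

Run:
```python
from h import *
a=cv2.imread("pics/w11.png");g=cv2.cvtColor(a,cv2.COLOR_BGR2GRAY)
q=[574.9,199.1,.5444];c,s=np.cos(q[2]),np.sin(q[2])
f=lambda x,y,z:[q[0]+x*c-y*s,q[1]+x*s+y*c,z]
def P(uv,z):
    w=ray("wrist",[uv],z)[0];d=w[:2]-q[:2];return (d@[c,s]).round(1),(d@[-s,c]).round(1)
print("guard/base ends z36",P((329,196),36),"z8",P((323,185),8),"base infeed z8",P((53,183),8),"guard infeed z70",P((10,206),70),"bed end z30",P((341,225),30))
print("exp stops",proj("wrist",[f(76,24,33),f(76,-22,33),f(70,24,33)]).round(1).tolist())
print(g[196:258:2,244:290:2])
```

```text
guard/base ends z36 (np.float64(140.2), np.float64(32.8)) z8 (np.float64(140.4), np.float64(35.7)) base infeed z8 (np.float64(-145.4), np.float64(37.6)) guard infeed z70 (np.float64(-140.5), np.float64(35.0)) bed end z30 (np.float64(156.4), np.float64(-0.5))
exp stops [[262.6, 203.4], [262.3, 245.2], [256.6, 203.4]]
[[ 80  80  81  81  83  82  82 104 104 102 103 103 105 103 105 105 104 104
  103 104 105 104 104]
 [ 69  69  67  72  75  76  89  77 101  98  99 100 103 105 104 104 103 104
  105 106 105 107 109]
 [180 180 179 179 178 179 181 152 182 237 234 234 232 233 233 237 234 233
  235 239 234 232 235]
 [113 113 134 176 176 176 173  71  87 234 233 233 234 234 236  90 241 234
  234 123 235 237 100]
 [ 95  96 109 173 174 174 171  99 103 193 231 231 230 230 231 188 234 230
  231 196 231 231 188]
 [ 86  87 106 171 170 169 167 102  98 227 227 227 228 227 227 228 228 228
  228 229 229 228 229]
 [106 124 133 172 171 171 170 100 117 232 228 229 229 229 228 228 228 229
  228 229 228 229 228]
 [ 96  96 123 173 172 173 169 101 132 231 229 229 229 230 229 229 229 228
  229 228 228 228 228]
 [ 97 
[... 1525 characters left out ...]
231 230 230 230 229]
 [203 184  96 176 235 236 202 103 181 238 234 235 234 234 233 233 233 232
  232 232 231 231 230]
 [203 184  94 187 238 239 100  82 161 238 235 235 235 235 234 234 233 233
  233 233 233 233 232]
 [203 184  95 237 236 239 100 102 199 237 237 236 235 237 238 237 235 236
  237 234 234 237 235]
 [204 186  83 200 235 188 118 102 182 238 171 195 239 169 118 221 181 235
  142 190 236  90 192]
 [204 185  87 189 202 191 108 102 195 190 192 191 182 183 148 189 241 178
  152 180 176 124 179]
 [204 186  60  66  65  68  75  82  69  69  69  70  70  70  74  74  72  74
   76  75  76  76  77]
 [204 186  57  68  69  69  69  69  70  69  71  72  73  73  73  72  74  73
   73  72  73  72  72]]
```

```bash
python3 -c "
from h import *
print(ctrl.finish_job())"
```

```text
the job is handed in; nothing more can be done
None
```

The job is handed in with no verdict returned: the star die measured on its seat about 4 mm towards the in-feed end, the bed at its stop (about 139 mm), the sleeve let go and the arm clear; I did not re-check the other two dies at the end, but they were still clipped in the last rack view.

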